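Bring the press's slack pressure screw back to its zero line

ROBOT

A 7-joint arm with a two-finger parallel gripper is mounted at the origin on the work surface. World frame = base frame: x ahead of the robot, y to its left, z up, the work surface at z = 0. Lengths are in m, angles in rad, forces in N, time in s.
With the tool pointing down it reaches from about 0.4 to 0.85 m from the base axis. Payload 4.5 kg.
Tool frame: the origin (TCP) lies between the finger pads; the fingertips stand 22 mm ahead of it and the grasp point (between the pads) lies 3 mm ahead of it (r.tips_ahead is the distance from the TCP to the fingertips, in m); z points along the fingers, x is the direction in which the jaws open and shut, and the axes are right-handed (so a half turn about z gives the same grasp; the last joint's range is limited). The gripper opens to 88 mm and grips with 3 to 60 N. Pads are 18 mm wide; open, the fingers measure 123 mm over their backs; the gripper's body (75 mm by 187 mm) begins 45 mm behind the grasp point.
Start: joints at [-1.313, 0.689, -0.195, 1.565, 0.157, 0.902, -0.215], TCP at [0.139, 0.609, 0.261] pointing down, gripper open.
Joint ranges: [-3.01, 3.01], [-0.46, 2.08], [-1.47, 1.51], [0.13, 2.56], [-1, 4.14], [0.04, 2.09], [-2.66, 2.66]. Speed limits (rad/s): [2.57, 2.57, 3.14, 3.14, 3.14, 3.14, 3.14].

INTERFACE

Orientations are given as a unit quaternion [x, y, z, w].
In Python, from bench import observe, eyes, r gives the robot as it stands.
- The arm moves only by the shell command python3 -m pendant 'ROWS' [FORCE]. ROWS is JSON, a list of rows, each an object with "angular": the turn, a rotation vector about the world's x, y, z in rad, a list of three; "travel": the shift along the world's x, y, z in mm, a list of three; "hand": the finger opening in mm, from 0 to 88.1. A call has 1 to 20 rows; each row shifts and turns the pose as measured when the row begins; what a row does not reach is not made up. A row lasts 1/10 s, in which the tool goes at most 50 mm and 8.59 degrees, less where a joint would pass 70% of its speed; a pose out of reach is approached as far as the arm can. A call with a gripper value outside its range is refused whole. The fingers move at their own pace and stop on an object; FORCE is the grip in N (left out, the last holds). Time passes only in rows, so rows that do not move let the fingers close. It gives the time, the measured TCP pose, the force and the opening at its end, in the units of the state.
- observe(): the state, without advancing time (a new reading comes with each control period).
- eyes.grab_frame(name): name is "side" or "top" or "wrist"; returns the picture (420x560x3 uint8, red, green, blue); there is no depth.
- eyes.camera_model(name): a dict with "K" (3x3 intrinsics, pixels), "k1" (the pictures are not rectified: a ray, as slopes to the right and down, at radius r is drawn at 1 + k1 r^2 times it, then the intrinsics apply), "eye" and "attitude" of the camera in the world; the wrist camera has in their place "mount" (4x4, takes a point from camera to tool coordinates, whose origin is the TCP and whose axes are the tool frame's). Camera axes: x right, y up, looking along -z (the intrinsics and any distortion apply to the point x, -y, -z); pixel columns grow to the right and rows downward; lengths in m; the calibration is good to about 2 mm. A picture is of the moment at which its call begins: read the wrist's pose just before it. camera_model takes no time and is no camera call.
- r.close_job(): hands the job in, once; it reports no verdict.
The state is a dict: "t": time; "q": joint angles; "joint_velocities": joint speeds; "tau": joint torques, N m; "tcp_pos": TCP position; "tool_rot": TCP orientation; "ft_force": force on the tool from outside, world axes, zero at the start; "torque": the same for the moment, N m; "width": finger opening in m.
Only numpy, scipy, OpenCV 4.12 (cv2) and the standard library are available. Lean on these libraries where they do the work, as an engineer would, in place of code of your own. Each camera call takes 0.05 s, during which the arm holds its last target. There are 200 camera calls.

TASK

On the table-top printing press, the pressure screw at the plain end (the end without the star crank) has been backed off. With your fingertips, push its T-bar round clockwise, seen from above, until the white index mark on its black dial lines up with the long zero line of the aluminium scale ring around it, and leave it there; push only, do not grip the bar. Leave the scale ring, the other pressure screw and the things around the press as they are.

Things in the scene. Friction and masses are not known exactly. Their poses are not given: they have to be found in the camera images.
- press: Table-top press, fixed: two grey side frames (40 mm thick, 190 mm high), steel roller between them, aluminium bed 440 x 206 mm along x, its top 84 mm up. Origin on the table under its centre, y along the roller: the plain end with the screw to turn is at y = +140 mm; the star-crank end at y = -140 mm (crank out to -232 mm, 186 mm high). Each frame carries a pressure screw with upright axis.
- screw (a joint): Angle (rad) of the plain-end screw; grows as it turns clockwise from above. Dial, index mark, hub and T-bar turn together. Stiff: about 0.14 N m (3.5 N when pushed 40 mm from the axis); no spring back, stays where left; stops at -2.8 and 1.4. Starts between -2.3 and -1.5 and needs 0.7 to 2.9 rad clockwise.
- t_bar (a point): Centre of the T-bar of the screw to turn, on its axis, 237 mm above the table. Level steel rod 10 mm thick along this point's y axis, a 16 mm black ball at each end 64 mm from the axis; point x points to the index mark, at right angles to the bar. Hub 26 mm in diameter, top 10 mm above the bar's centre. Below the bar 22 mm free to the black dial (88 mm diameter, top at 210 mm).
- index_mark (a point): Outer end of the white index mark of the screw to be turned: a white radial line 26 x 4 mm on the black dial; this point is 44 mm from the axis, at the dial's rim, 210 mm above the table.
- zero_line (a point): Inner end of the zero line of the scale ring round that dial, 44 mm from the axis, 210 mm above the table. Aluminium ring, 124 mm diameter, top at 208 mm, black lines every 10 degrees; the zero line is the longest and thickest (16 x 4 mm, right across the ring), others are 4.5 or 8.5 mm long. The ring could be dragged round (0.5 N m) but must stay put.
- index_mark_crank_end (a point): Outer end of the index mark of the other pressure screw, at the crank end, alike in every part, already set to its own zero line; must not be turned.
- ink_tin: Loose pale ink tin with a lid, 68 mm diameter, 70 mm high, standing on the table beyond the plain end of the press; origin at the centre of its underside.
- brayer: Loose ink roller (rubber roll 36 mm diameter, 100 mm long, wooden handle) lying on the table beyond the plain end of the press; origin on the table under its middle.
- lino_block: Loose block of lino on plywood, 80 x 120 x 18 mm, lying on the press bed; origin at the centre of its underside.
- gouge: Loose lino gouge with wooden handle, 107 mm long, lying on the table beyond the crank end; origin on the table under its middle.

How it is judged:
By the outcome, as a careful person would: the job done as asked, in the order asked, and still so for the second after the job is handed in, with the robot touching nothing.
It also fails if it takes over 59 s, if anything falls off the work surface, if the arm or the gripper's body presses on something with over 40 N, if the wrist force passes 120 N, or if a joint passes its speed limit or range.

## Working session

There is one attempt and no reset: what is moved stays moved. The work goes in short steps, Python scripts to look and compute and a shell command to move; the robot and the scene stay as the last step left them, time stands still between calls to the robot, and variables do not carry over. Pictures are saved under pics/ and viewed, on a budget of 10 in all, crops included, one or two more only if the job needs it, and the job is handed in when it is done.

```bash
ls; mkdir -p pics
cat > h.py <<'E'
import numpy as np, cv2
from bench import observe, eyes, r
from scipy.spatial.transform import Rotation as R
def pose(name,s=None):
    m=eyes.camera_model(name)
    if name=="wrist":
        T=np.eye(4);T[:3,:3]=R.from_quat(s["tool_rot"]).as_matrix();T[:3,3]=s["tcp_pos"]
        M=T@np.array(m["mount"]);return m,M[:3,3],M[:3,:3]
    A=np.array(m["attitude"]);A=R.from_quat(A).as_matrix() if A.shape==(4,) else A[:3,:3]
    return m,np.array(m["eye"]),A
def proj(name,P,s=None):
    m,e,A=pose(name,s);c=(np.atleast_2d(P)-e)@A
    u=np.c_[c[:,0]/-c[:,2],-c[:,1]/-c[:,2]];u*=1+m["k1"]*(u**2).sum(1,keepdims=True)
    K=np.array(m["K"]);return u@K[:2,:2].T+K[:2,2]
def cast(name,px,z,s=None):
    m,e,A=pose(name,s);K=np.array(m["K"])
    d=(np.atleast_2d(px).astype(float)-K[:2,2])@np.linalg.inv(K[:2,:2]).T;u=d.copy()
    for _ in range(20):u=d/(1+m["k1"]*(u**2).sum(1,keepdims=True))
    w=np.c_[u[:,0],-u[:,1],-np.ones(len(u))]@A.T
    return e+w*((z-e[2])/w[:,2])[:,None]
E
python3 - <<'E'
from h import *
print(observe())
fs=[]
for n in("side","top","wrist"):
    print(n,eyes.camera_model(n))
    f=eyes.grab_frame(n)[:,:,::-1];cv2.imwrite(f"pics/{n}0.png",f)
E
```

```text
pics
{'t': 0.0, 'q': array([-1.31320024,  0.69000658, -0.19451445,  1.56636858,  0.15730019,
        0.90249687, -0.21511168]), 'joint_velocities': array([-0.00121407, -0.0002133 , -0.00180269,  0.00135852, -0.00015356,
        0.00050264,  0.00030314]), 'tau': array([-3.56909650e-04, -5.27561402e+01, -1.26701362e+00, -1.53426468e+01,
       -5.26816165e-02,  6.61947968e-03,  1.73245576e-04]), 'tcp_pos': array([0.13861905, 0.60881005, 0.25988937]), 'tool_rot': array([ 7.81619225e-01,  6.23755158e-01, -6.93417368e-04,  6.39997246e-04]), 'ft_force': array([ 0.32326136, -0.56894181, -0.55333953]), 'torque': array([0.03535367, 0.02410212, 0.02678207]), 'width': 0.08806396598185262}
side {'K': array([[462.52646119,   0.        , 280.2171033 ],
       [  0.        , 462.52646119, 214.62216736],
       [  0.        ,   0.        ,   1.        ]]), 'k1': -0.1431370716950256, 'eye': array([ 0.2598963 , -0.64238919,  0.71678606]), 'attitude': array([ 0.41193421, -0.10106672, -0.23322371,  0.87504424])}
top {'K': array([[461.58180831,   0.        , 276.68221127],
       [  0.        , 461.58180831, 204.65773406],
       [  0.        ,   0.        ,   1.        ]]), 'k1': -0.11065248768831133, 'eye': array([ 0.40573197, -0.06112833,  1.13130018]), 'attitude': array([ 0.05459613, -0.06218889, -0.69560791,  0.71363958])}
wrist {'K': array([[333.20884699,   0.        , 279.11144707],
       [  0.        , 333.20884699, 206.11777609],
       [  0.        ,   0.        ,   1.        ]]), 'k1': 0.023836087988556496, 'mount': array([[ 9.99999920e-01,  1.12984600e-05, -4.00104872e-04,
         8.57693575e-04],
       [-1.12803097e-04, -9.51129421e-01, -3.08792505e-01,
        -8.07554741e-02],
       [-3.84040395e-04,  3.08792525e-01, -9.51129344e-01,
        -1.24499245e-01],
       [ 0.00000000e+00,  0.00000000e+00,  0.00000000e+00,
         1.00000000e+00]])}
```

View pics/top0.png

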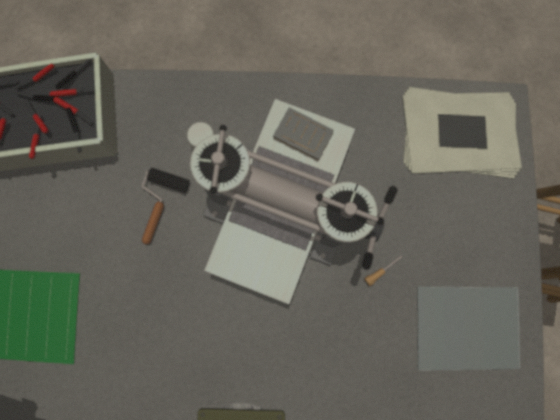

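View pics/side0.png

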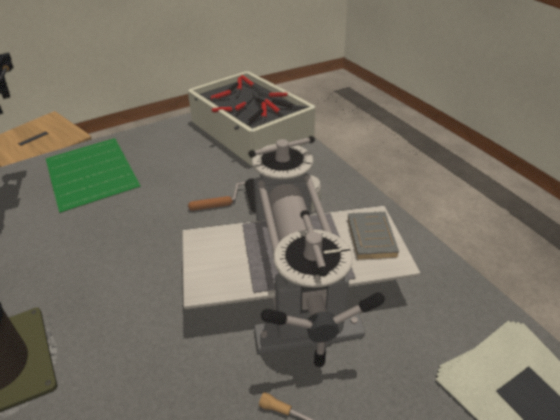

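The top view shows the plain-end screw at about (219,158), with its balls near (222,129) and (214,190). The tin is at (200,133), the brayer at (165,195), and the crank-end screw at (349,209). I'll enlarge the dial.

Run:
```python
from h import *
f=cv2.imread("pics/top0.png")
cv2.imwrite("pics/crop1.png",cv2.resize(f[115:205,170:270],None,fx=6,fy=6,interpolation=cv2.INTER_CUBIC))
print(cast("top",[[219,163],[347,212]],.208),cast("top",[[217.5,157.5],[222,129],[214,190],[349,209]],.237),cast("top",[[200,133]],.07))
```

```text
[[ 0.64377964  0.05182328  0.208     ]
 [ 0.54861495 -0.21239198  0.208     ]] [[ 0.64756718  0.05182387  0.237     ]
 [ 0.70747121  0.0456394   0.237     ]
 [ 0.58113016  0.05560179  0.237     ]
 [ 0.55021013 -0.21161116  0.237     ]] [[0.75251316 0.11805161 0.07      ]]
```

View pics/crop1.png

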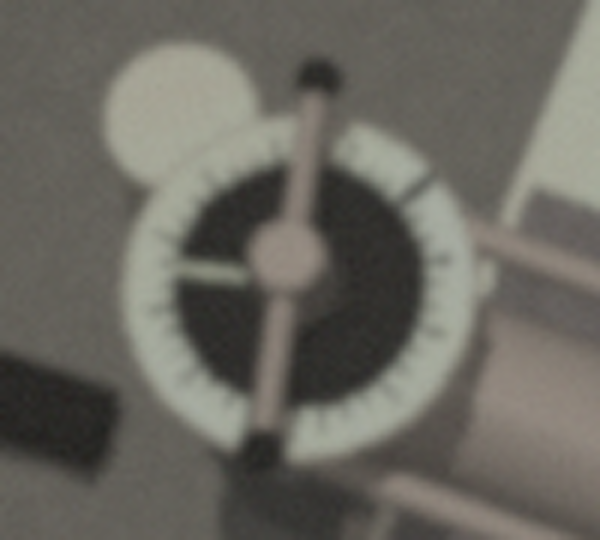

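The crop shows the index mark on the left, with its outer end at about (180,270). The thick zero line is at upper right, from (405,200) to (435,180). The bar runs from (318,77) to (262,450), so roughly 133° clockwise is needed. Next I'll measure these with masks.

```bash
cat > m.py <<'E'
from h import *
def measure(f,off=(170,115),name="top",s=None,size=(90,100)):
    pass
E
python3 - <<'E'
from h import *
o=lambda p:(np.array(p,float)+.5)/6-.5+[170,115]
f=cv2.imread("pics/top0.png")
hsv=cv2.cvtColor(f,cv2.COLOR_BGR2HSV)
# dark dial: contour of dark pixels + bar -> min enclosing of dark blob at dial plane
c=f.max(2)
ring=((c>135)).astype(np.uint8);ring[:,:180]=0
n,l,st,ce=cv2.connectedComponentsWithStats(ring[115:205,170:270])
i=1+st[1:,4].argmax();print(st[i])
pts=np.argwhere(l==i)[:,::-1]+[170,115]
W=cast("top",pts,.208)[:,:2]
# robust: outer boundary circle with radius 62, inner 44: annulus maximise coverage
from scipy.optimize import minimize
g=lambda p:(np.maximum(np.hypot(*(W-p).T)-.062,0)+np.maximum(.044-np.hypot(*(W-p).T),0)).clip(0,.008).sum()
p=minimize(g,[.644,.052],method="Nelder-Mead").x;print("ring centre",p)
hub=cast("top",o([287,258]),.247)[0];print("hub",hub)
idx=cast("top",o([[180,270],[245,274]]),.210)[:,:2];z=cast("top",o([[405,200],[437,180]]),.209)[:,:2]
b=cast("top",o([[318,77],[262,450]]),.237)[:,:2]
print("bar mid",b.mean(0),"len",np.hypot(*(b[0]-b[1])))
C=(p+b.mean(0)+hub[:2])/3
a=lambda v:np.degrees(np.arctan2(v[1],v[0]))
print("C",C,"idx",a(idx[0]-C),a(idx[0]-idx[1]),np.hypot(*(idx-C).T)," zero",a(z[0]-C),a(z[1]-z[0]),np.hypot(*(z-C).T)," bar",a(b[0]-b[1]))
print("tin",cast("top",o([182,115]),.07),"crate",cast("top",[[100,55],[105,150]],.1),"crank screw",cast("top",[[349,209]],.247))
E
```

```text
[ 18   7  34  67 899]
ring centre [0.65298877 0.0559285 ]
hub [0.64468856 0.05071778 0.247     ]
bar mid [0.64639665 0.05087238] len 0.12953883409851816
C [0.64802466 0.05250622] idx 87.82770306057591 87.78605589558107 [0.03956351 0.01707586]  zero -52.05786066420076 -55.27623319846771 [0.04660497 0.05969158]  bar -5.541618715876779
tin [[0.75062609 0.11814413 0.07      ]] crate [[0.93930835 0.37332317 0.1       ]
 [0.69693235 0.33488314 0.1       ]] crank screw [[ 0.54859458 -0.20992847  0.247     ]]
```

The axis is at about (0.6455, 0.051). The index is at 84.5°, the zero at about -48.5° and the bar's far end at -5.5°, so the turn is about -133°. I'll close the fingers and travel high to the +y side of the bar's far end.

```bash
python3 -m pendant '[{"angular":[0,0,0],"travel":[0,0,35],"hand":0},{"angular":[0,0,0],"travel":[0,0,35],"hand":0},{"angular":[0,0,-0.09],"travel":[32,-31,0],"hand":0},{"angular":[0,0,-0.09],"travel":[32,-31,0],"hand":0},{"angular":[0,0,-0.09],"travel":[32,-31,0],"hand":0},{"angular":[0,0,-0.09],"travel":[32,-31,0],"hand":0},{"angular":[0,0,-0.09],"travel":[32,-31,0],"hand":0},{"angular":[0,0,-0.09],"travel":[32,-31,0],"hand":0},{"angular":[0,0,-0.09],"travel":[32,-31,0],"hand":0},{"angular":[0,0,-0.09],"travel":[32,-31,0],"hand":0},{"angular":[0,0,-0.09],"travel":[32,-31,0],"hand":0},{"angular":[0,0,-0.09],"travel":[32,-31,0],"hand":0},{"angular":[0,0,-0.09],"travel":[32,-31,0],"hand":0},{"angular":[0,0,-0.09],"travel":[32,-31,0],"hand":0}]' 20
cat > st.py <<'E'
from h import *
s=observe();Rm=R.from_quat(s["tool_rot"]).as_matrix()
print(round(s["t"],2),"tcp mm",(s["tcp_pos"]*1000).round(1),"yaw",np.degrees(np.arctan2(Rm[1,0],Rm[0,0])).round(2),"tilt z",Rm[:,2].round(3),"F",s["ft_force"].round(1),"w",round(s["width"]*1000,1),"q",s["q"].round(2))
C=np.array([645.5,51.0]);a=np.radians(s_a) if (s_a:=None) else None
d=s["tcp_pos"][:2]*1000-C;print("rel C: r",np.hypot(*d).round(1),"ang",np.degrees(np.arctan2(d[1],d[0])).round(1))
E
sed -i 's/;a=np.radians.*$//' st.py; python3 st.py
```

```text
t: 1.55
tcp_pos: [0.5253, 0.2244, 0.3296]
tool_rot: [0.993, 0.12, -0.003, -0.003]
ft_force: [0.7, 0.3, 0.1]
width: 0.0007
1.55 tcp mm [525.3 224.4 329.6] yaw 13.78 tilt z [-0.007  0.006 -1.   ] F [0.7 0.3 0.1] w 0.7 q [-0.54  0.54  0.1   1.65 -0.07  0.96 -0.17]
rel C: r 211.0 ang 124.7
```

```bash
python3 -m pendant '[{"angular":[0,0,-0.07],"travel":[32,-30,0],"hand":0},{"angular":[0,0,-0.07],"travel":[32,-30,0],"hand":0},{"angular":[0,0,-0.07],"travel":[32,-30,0],"hand":0},{"angular":[0,0,-0.07],"travel":[32,-30,0],"hand":0},{"angular":[0,0,-0.07],"travel":[32,-30,0],"hand":0},{"angular":[0,0,0],"travel":[0,0,0],"hand":0}]'
python3 st.py
python3 - <<'E'
from h import *
s=observe();f=eyes.grab_frame("wrist")[:,:,::-1].copy();cv2.imwrite("pics/w1.png",f)
print(proj("wrist",[[.6455,.051,.247],[.6455+.064*.995,.051-.064*.096,.237],[.6455-.064*.995,.051+.064*.096,.237]],s))
E
```

```text
t: 2.15
tcp_pos: [0.6926, 0.0597, 0.3272]
tool_rot: [0.998, -0.067, -0.003, -0.001]
ft_force: [0.2, -0.6, -0.0]
width: 0.0003
2.15 tcp mm [692.6  59.7 327.2] yaw -7.68 tilt z [-0.006  0.003 -1.   ] F [ 0.2 -0.6 -0. ] w 0.3 q [-0.25  0.74  0.21  1.24 -0.15  1.18 -0.17]
rel C: r 47.9 ang 10.5
[[212.84075286 248.24687093]
 [306.82314322 239.19349736]
 [124.64774076 245.23706226]]
```

View pics/w1.png

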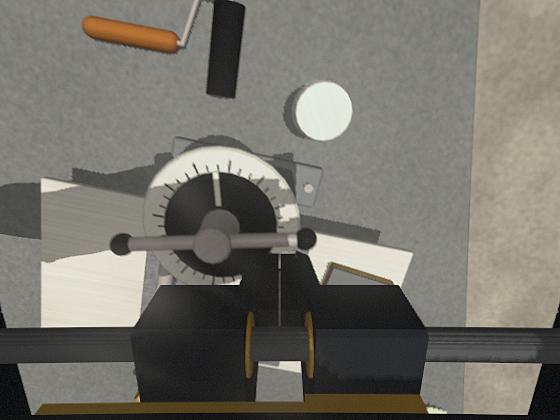

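The wrist view shows the hub at (212,246) and the balls at (307,239) and (122,245). All are within 3 px of the predicted positions, so the axis is confirmed. I'll shift to the +y side and go down.

```bash
python3 -m pendant '[{"angular":[0,0,0.04],"travel":[-9,18,0],"hand":0},{"angular":[0,0,0],"travel":[0,0,0],"hand":0},{"angular":[0,0,0],"travel":[0,0,-20],"hand":0},{"angular":[0,0,0],"travel":[0,0,-20],"hand":0},{"angular":[0,0,0],"travel":[0,0,-20],"hand":0},{"angular":[0,0,0],"travel":[0,0,-15],"hand":0},{"angular":[0,0,0],"travel":[0,0,-5],"hand":0},{"angular":[0,0,0],"travel":[0,0,0],"hand":0}]'
python3 st.py
```

```text
t: 3.0
tcp_pos: [0.6734, 0.1008, 0.2469]
tool_rot: [0.999, -0.03, -0.006, -0.008]
ft_force: [0.5, 0.0, 0.3]
width: 0.0002
3.0 tcp mm [673.4 100.8 246.9] yaw -3.43 tilt z [-0.011  0.016 -1.   ] F [0.5 0.  0.3] w 0.2 q [-0.29  0.79  0.16  1.39 -0.16  0.98 -0.14]
rel C: r 57.1 ang 60.8
```

```bash
python3 -m pendant '[{"angular":[-0.016,-0.011,-0.036],"travel":[9,-14,-2],"hand":0},{"angular":[0,0,0],"travel":[0,0,0],"hand":0},{"angular":[0,0,0],"travel":[0,-10,0],"hand":0},{"angular":[0,0,0],"travel":[0,0,0],"hand":0}]'
python3 st.py
```

```text
t: 3.4
tcp_pos: [0.6842, 0.0756, 0.248]
tool_rot: [0.999, -0.049, 0.003, 0.0]
ft_force: [0.4, -0.1, 0.1]
width: 0.0004
3.4 tcp mm [684.2  75.6 248. ] yaw -5.58 tilt z [ 0.006 -0.001 -1.   ] F [ 0.4 -0.1  0.1] w 0.4 q [-0.27  0.8   0.18  1.38 -0.16  0.97 -0.15]
rel C: r 45.9 ang 32.5
```

```bash
cat > plan.py <<'E'
import sys
from h import *
# current tool in bar-frame of its own yaw, then steps of -d rad about C keeping (36,h=14)
d=float(sys.argv[1]);n=int(sys.argv[2]);C=np.array([645.5,51.])
s=observe();Rm=R.from_quat(s["tool_rot"]).as_matrix();phi=np.arctan2(Rm[1,0],Rm[0,0]);p=s["tcp_pos"][:2]*1000
z=Rm[:,2];print("yaw",np.degrees(phi).round(2),"in yaw frame",(R.from_euler("z",-phi).as_matrix()[:2,:2]@(p-C)).round(1),"z",(s["tcp_pos"][2]*1000).round(1),"level wx,wy",-z[1].round(3),(z[0]).round(3),"F",s["ft_force"].round(1),"t",s["t"],"q7",s["q"][6].round(2))
for i in range(1,n+1):
    a=phi-d*i;t=C+R.from_euler("z",a).as_matrix()[:2,:2]@[36,14];print(i,np.degrees(a).round(1),(t-p).round(1));p=t
E
python3 -m pendant '[{"angular":[0,0,0],"travel":[-1,-6,-3],"hand":0},{"angular":[0,0,0],"travel":[0,-5,0],"hand":0},{"angular":[0,0,0],"travel":[0,0,0],"hand":0}]' >/dev/null; python3 plan.py .08 8
```

```text
yaw -5.65 in yaw frame [36.6 15.4] z 245.5 level wx,wy 0.001 0.007 F [-0.7  0.8  0. ] t 3.7 q7 -0.13
1 -10.2 [ 0.  -4.4]
2 -14.8 [ 0.5 -3.1]
3 -19.4 [ 0.2 -3.1]
4 -24.0 [-0.  -3.1]
5 -28.6 [-0.3 -3.1]
6 -33.2 [-0.5 -3. ]
7 -37.7 [-0.8 -3. ]
8 -42.3 [-1.  -2.9]
```

```bash
python3 -m pendant '[{"angular":[0,0,-0.08],"travel":[0,-4.5,0],"hand":0},{"angular":[0,0,-0.08],"travel":[0.5,-3,0],"hand":0},{"angular":[0,0,-0.08],"travel":[0,-3,0],"hand":0},{"angular":[0,0,-0.08],"travel":[0,-3,0],"hand":0},{"angular":[0,0,-0.08],"travel":[-0.5,-3,0],"hand":0}]' ; python3 plan.py .08 8
```

```text
t: 4.2
tcp_pos: [0.687, 0.0552, 0.2458]
tool_rot: [0.968, -0.251, 0.007, -0.007]
ft_force: [2.7, 2.4, -0.7]
width: 0.0005
yaw -29.05 in yaw frame [34.2 23.9] z 245.8 level wx,wy -0.01 0.017 F [ 2.7  2.4 -0.7] t 4.2 q7 -0.44
1 -33.6 [ -3.8 -12.5]
2 -38.2 [-0.8 -3. ]
3 -42.8 [-1.  -2.9]
4 -47.4 [-1.2 -2.8]
5 -52.0 [-1.5 -2.7]
6 -56.5 [-1.7 -2.6]
7 -61.1 [-1.9 -2.4]
8 -65.7 [-2.1 -2.3]
```

```bash
python3 -m pendant '[{"angular":[0,0,0],"travel":[-1,-5,0],"hand":0},{"angular":[0,0,0],"travel":[-1,-5,0],"hand":0},{"angular":[0,0,0],"travel":[-1,-5,0],"hand":0},{"angular":[0,0,-0.04],"travel":[-1,-5,0],"hand":0},{"angular":[0,0,-0.04],"travel":[-1,-5,0],"hand":0},{"angular":[0,0,-0.04],"travel":[-1,-5,0],"hand":0}]' ; python3 plan.py .08 8
```

```text
t: 4.8
tcp_pos: [0.6815, 0.0372, 0.2458]
tool_rot: [0.953, -0.303, 0.006, -0.016]
ft_force: [1.4, 7.9, -0.6]
width: 0.0
yaw -35.33 in yaw frame [37.3  9.5] z 245.8 level wx,wy -0.028 0.021 F [ 1.4  7.9 -0.6] t 4.8 q7 -0.49
1 -39.9 [0.6 1.4]
2 -44.5 [-1.1 -2.9]
3 -49.1 [-1.3 -2.8]
4 -53.7 [-1.6 -2.7]
5 -58.2 [-1.8 -2.5]
6 -62.8 [-2.  -2.4]
7 -67.4 [-2.1 -2.2]
8 -72.0 [-2.3 -2. ]
```

```bash
python3 -m pendant '[{"angular":[-0.01,0.01,-0.1],"travel":[-1,-4,0],"hand":0},{"angular":[-0.01,0.01,-0.1],"travel":[-2,-4.5,0],"hand":0},{"angular":[-0.01,0.01,-0.1],"travel":[-2,-4.5,0],"hand":0},{"angular":[0,0,-0.08],"travel":[-2.5,-4.5,0],"hand":0},{"angular":[0,0,-0.08],"travel":[-3,-4,0],"hand":0},{"angular":[0,0,-0.08],"travel":[-3,-4,0],"hand":0}]' ; python3 plan.py .08 8
```

```text
t: 5.4
tcp_pos: [0.6728, 0.0216, 0.2456]
tool_rot: [0.835, -0.551, 0.0, -0.007]
ft_force: [3.1, 5.9, -2.5]
width: 0.0006
yaw -66.83 in yaw frame [37.8 13.6] z 245.6 level wx,wy -0.012 0.009 F [ 3.1  5.9 -2.5] t 5.4 q7 -0.91
1 -71.4 [-2.6 -0.2]
2 -76.0 [-2.4 -1.9]
3 -80.6 [-2.6 -1.7]
4 -85.2 [-2.7 -1.5]
5 -89.7 [-2.8 -1.2]
6 -94.3 [-2.9 -1. ]
7 -98.9 [-3.  -0.8]
8 -103.5 [-3.  -0.5]
```

```bash
python3 -m pendant '[{"angular":[-0.01,0.01,-0.08],"travel":[-4,-1.5,0],"hand":0},{"angular":[0,0,-0.08],"travel":[-4,-2.5,0],"hand":0},{"angular":[0,0,-0.08],"travel":[-4,-2.5,0],"hand":0},{"angular":[0,0,-0.08],"travel":[-4.5,-2,0],"hand":0},{"angular":[0,0,-0.08],"travel":[-4.5,-1.5,0],"hand":0},{"angular":[0,0,-0.08],"travel":[-4.5,-1,0],"hand":0}]' ; python3 plan.py .08 8
```

```text
t: 6.0
tcp_pos: [0.6564, 0.0107, 0.2468]
tool_rot: [-0.675, 0.738, -0.008, 0.009]
ft_force: [5.0, 1.4, -2.3]
width: 0.0005
yaw -95.11 in yaw frame [39.1 14.4] z 246.8 level wx,wy -0.0 0.024 F [ 5.   1.4 -2.3] t 6.0 q7 -1.28
1 -99.7 [-3.2  2.4]
2 -104.3 [-3.  -0.5]
3 -108.9 [-3.1 -0.3]
4 -113.4 [-3.1 -0. ]
5 -118.0 [-3.1  0.2]
6 -122.6 [-3.1  0.5]
7 -127.2 [-3.   0.7]
8 -131.8 [-2.9  1. ]
```

```bash
python3 -m pendant '[{"angular":[0,0.02,-0.08],"travel":[-4,2,0],"hand":0},{"angular":[0,0,-0.08],"travel":[-4.5,1,-1],"hand":0},{"angular":[0,0,-0.08],"travel":[-4.5,0.5,0],"hand":0},{"angular":[0,0,-0.08],"travel":[-4.5,0.5,0],"hand":0},{"angular":[0,0,-0.08],"travel":[-4.5,0.5,0],"hand":0},{"angular":[0,0,-0.04],"travel":[-4,1,0],"hand":0}]' ; python3 plan.py .08 4
```

```text
t: 6.6
tcp_pos: [0.6363, 0.0055, 0.2493]
tool_rot: [-0.489, 0.872, -0.012, 0.004]
ft_force: [2.9, 0.5, -0.3]
width: 0.0006
yaw -121.47 in yaw frame [43.6 15.9] z 249.3 level wx,wy 0.018 0.018 F [ 2.9  0.5 -0.3] t 6.6 q7 -1.64
1 -126.0 [-0.6  8.2]
2 -130.6 [-3.   0.9]
3 -135.2 [-2.9  1.1]
4 -139.8 [-2.8  1.4]
```

Run:
```python
from h import *
f=eyes.grab_frame("top")[:,:,::-1];cv2.imwrite("pics/crop2.png",cv2.resize(f[115:205,170:270],None,fx=6,fy=6,interpolation=cv2.INTER_CUBIC))
```

```text
(no output)
```

View pics/crop2.png

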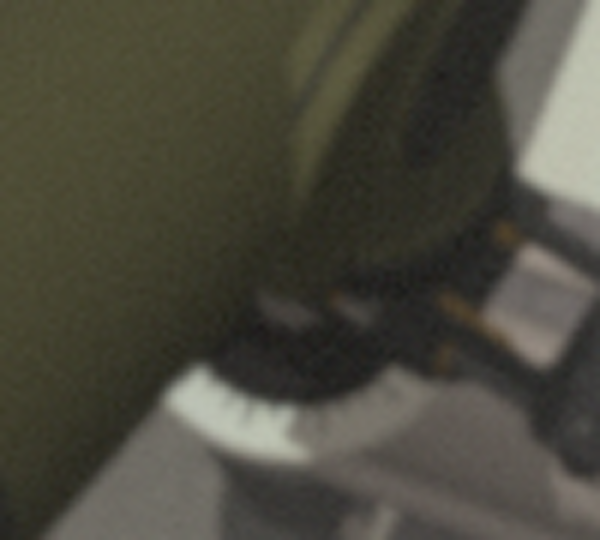

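The top view is blocked by the arm, so I'll use the wrist camera, which should see the index side.

Run:
```python
from h import *
s=observe();np.savez("w2.npz",**{k:s[k] for k in("tcp_pos","tool_rot")})
f=eyes.grab_frame("wrist")[:,:,::-1].copy();cv2.imwrite("pics/w2.png",f)
a=np.radians(-48.5);print("zero pred",proj("wrist",[[.6455+.044*np.cos(a),.051+.044*np.sin(a),.21],[.6455,.051,.247]],s))
```

```text
zero pred [[220.16167696 207.11216929]
 [182.33041476 321.30742194]]
```

View pics/w2.png

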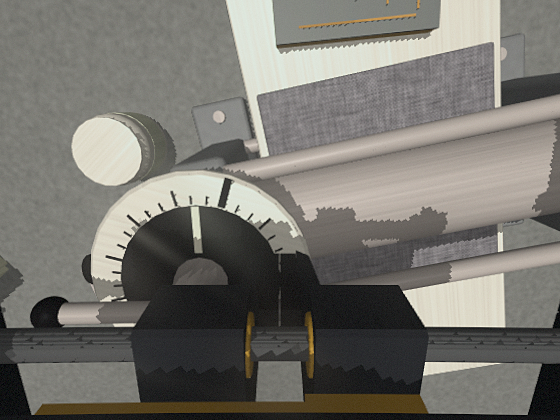

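The wrist view shows the index mark from (195,208) to (197,252) and the zero line from (222,206) to (228,179), so about 20° remains. I'll write a mask-based measurement seeded from these.

```bash
cat > ang.py <<'E'
from h import *
import sys
C=np.array([.6455,.051])
def line(g,s,a0,r0,r1,z,bright,half=7):
    # rectified patch in polar (angle,radius) at plane z: weighted centroid angle in each radius
    A=np.radians(np.arange(a0-half,a0+half,.25));out=[]
    Rr=np.arange(r0,r1,.001)
    P=np.array([[C[0]+q*np.cos(a),C[1]+q*np.sin(a),z] for q in Rr for a in A])
    uv=proj("wrist",P,s).astype(np.float32)
    v=cv2.remap(g,uv[:,0].reshape(len(Rr),-1),uv[:,1].reshape(len(Rr),-1),cv2.INTER_LINEAR).astype(float)
    v=v if bright else 255-v
    w=np.clip(v-(v.min(1,keepdims=True)+v.max(1,keepdims=True))/2,0,None)
    am=(w*A).sum(1)/w.sum(1)
    X=np.c_[Rr*np.cos(am),Rr*np.sin(am)]
    return np.degrees(am),X
def both(f,s,ai,az):
    g=cv2.cvtColor(np.ascontiguousarray(f),cv2.COLOR_BGR2GRAY)
    i,Xi=line(g,s,ai,.022,.042,.21,True);z,Xz=line(g,s,az,.047,.060,.208,False)
    print("index",np.median(i).round(2),i[[0,-1]].round(1),"zero",np.median(z).round(2),z[[0,-1]].round(1),"diff",(np.median(i[-6:])-np.median(z)).round(2))
if __name__=="__main__":
    if len(sys.argv)>2: s=observe();f=eyes.grab_frame("wrist")[:,:,::-1];cv2.imwrite("pics/"+sys.argv[2],f);both(f,s,float(sys.argv[1]),-48.5)
    else:
        s=dict(np.load("w2.npz"));f=cv2.imread("pics/w2.png")
        p=cast("wrist",[[195,208],[197,252],[222,206],[228,179]],.209,s)[:,:2]-C;print(np.degrees(np.arctan2(p[:,1],p[:,0])),np.hypot(*p.T))
        a=np.degrees(np.arctan2(p[0,1],p[0,0]));both(f,s,a,-48.5)
E
python3 ang.py
```

```text
[-30.9014686  -27.50522366 -49.38075829 -48.58619196] [0.04132134 0.01638115 0.04453032 0.05934019]
index -30.69 [-30.7 -30.9] zero -48.48 [-48.5 -48.4] diff 17.75
```

```bash
python3 -m pendant '[{"angular":[0.018,0.018,0],"travel":[3,3.5,-2],"hand":0},{"angular":[0,0,0],"travel":[2,3.5,-1],"hand":0},{"angular":[0,0,-0.08],"travel":[0,0,0],"hand":0},{"angular":[0,0,0],"travel":[0,0,0],"hand":0}]'>/dev/null ; python3 plan.py .08 4; python3 ang.py -31 w3.png
```

```text
yaw -125.92 in yaw frame [37.8 19.5] z 246.4 level wx,wy 0.001 -0.005 F [ 0.4 -0.   0.6] t 7.1 q7 -1.71
1 -130.5 [-6.4  5.6]
2 -135.1 [-2.9  1.1]
3 -139.7 [-2.8  1.4]
4 -144.3 [-2.7  1.6]
index -31.02 [-31.2 -31.3] zero -48.57 [-48.6 -48.5] diff 17.52
```

```bash
python3 -m pendant '[{"angular":[0,0,-0.05],"travel":[-4,4,0],"hand":0},{"angular":[0,0,-0.05],"travel":[-4,3,0],"hand":0},{"angular":[0,0,-0.05],"travel":[-4,2,0],"hand":0},{"angular":[0,0,-0.04],"travel":[-3,2,0],"hand":0},{"angular":[0,0,0],"travel":[0,0,0],"hand":0}]'>/dev/null ; python3 plan.py .08 2; python3 ang.py -36 w4.png
```

```text
yaw -136.68 in yaw frame [38.8 15.1] z 247.6 level wx,wy 0.013 0.005 F [-0.3  0.1 -1.2] t 7.65 q7 -1.86
1 -141.3 [-1.4  4.2]
2 -145.8 [-2.6  1.7]
index -39.59 [-42.9 -38.6] zero -48.4 [-48.5 -48.4] diff 9.2
```

```bash
python3 ang.py -42 w5.png;python3 ang.py -44 w5.png
```

```text
index -47.05 [-46.4 -47.4] zero -48.45 [-48.5 -48.5] diff 1.18
index -48.02 [-47.3 -48. ] zero -48.37 [-48.3 -48.4] diff 0.34
```

```bash
python3 ang.py -48 w6.png;python3 ang.py -49.5 w6.png; python3 plan.py .08 1
```

```text
index -48.1 [-48.3 -48.1] zero -48.43 [-48.4 -48.4] diff 0.36
index -48.2 [-48.5 -48.1] zero -48.47 [-48.5 -48.5] diff 0.34
yaw -136.72 in yaw frame [38.9 14.9] z 247.5 level wx,wy 0.012 0.005 F [ 0.1 -0.8  0.5] t 7.9 q7 -1.86
1 -141.3 [-1.2  4.1]
```

View pics/w6.png

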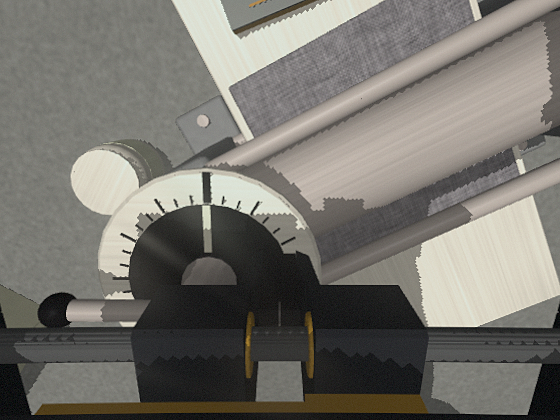

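The index mark (207,208–252) is in line with the zero line (206,174–203), with 0.35° measured between them. I'll back off in the opposite direction from the push, then go up and check.

```bash
python3 -m pendant '[{"angular":[0,0,0],"travel":[8,-8,0],"hand":0},{"angular":[0,0,0],"travel":[8,-8,0],"hand":0},{"angular":[0,0,0],"travel":[0,0,0],"hand":0},{"angular":[0,0,0],"travel":[0,0,20],"hand":0},{"angular":[0,0,0],"travel":[0,0,30],"hand":0},{"angular":[0,0,0],"travel":[0,0,30],"hand":0},{"angular":[0,0,0],"travel":[-10,10,10],"hand":0},{"angular":[0,0,0],"travel":[0,0,0],"hand":0},{"angular":[0,0,0],"travel":[0,0,0],"hand":0}]' ; python3 ang.py -48 w7.png
```

```text
t: 8.8
tcp_pos: [0.6319, 0.0066, 0.337]
tool_rot: [-0.369, 0.929, -0.004, -0.004]
ft_force: [-0.2, -0.2, -0.7]
width: 0.0006
index -48.18 [-48.3 -48.2] zero -48.33 [-48.3 -48.4] diff 0.16
```

View pics/w7.png

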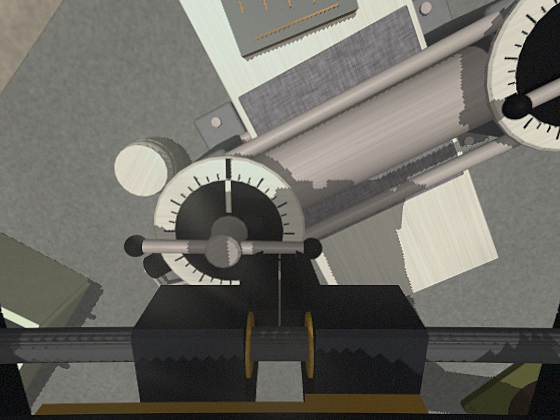

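The fingers are clear. The index mark (228,180–212) and zero line (228,158–179) are in line, and the ring's zero is still at its starting angle (-48.5° at first, -48.3° now). I'm handing in.

```bash
python3 -c "
from bench import r
print(r.close_job())"
```

```text
the job is handed in; nothing more can be done
None
```

I pushed the T-bar of the plain-end screw about 133° clockwise with the closed fingertips, never gripping it. I then backed the fingers off, raised them clear and handed the job in at about 9 s.

- **Alignment:** after I backed off, the wrist camera put the index mark 0.16° from the zero line. It read 0.35° while the fingers were still at the bar.
- **Scale ring:** its zero line stayed at about -48.4° throughout, so the ring did not move.
- **Forces:** the readings I took between moves stayed below about 8.5 N.
- **Surroundings:** the arm stayed well away from the other screw and the loose things. The tin, lino block and crank-end screw showed no sign of being disturbed in the last picture, though I did not measure them again. The brayer and gouge were not clearly in view.
- **Checks that failed:** one top-camera check was blocked by the arm, so I used the wrist camera instead. One angle reading of 9.2° came from a search window that cut off the mark. Repeat readings with the window centred gave 0.35°.

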